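# Shut and lock the filter hatch of a studio fume extractor

## Robot

A 6-joint arm with a two-finger parallel gripper is mounted at the origin on the work surface. World frame = base frame: x ahead of the robot, y to its left, z up, the work surface at z = 0. Lengths are in m, angles in rad, forces in N, time in s.
With the tool pointing down it reaches from about 0.3 to 0.875 m from the base axis. Payload 6.4 kg.
Tool frame: the origin (TCP) lies at the centre of the arm's flange, where the gripper is bolted on; the fingertips stand 173 mm ahead of it and the grasp point (between the pads) lies 155 mm ahead of it; z points along the fingers, y is the line along which they close (so a half turn about z gives the same grasp; the last joint's range is limited). The gripper opens to 85 mm and grips with 20 to 120 N. Pads are 22 mm wide; open, the fingers measure 114 mm over their backs; the gripper's body (76 mm by 85 mm) begins 54 mm behind the grasp point. The pads swing forward as they close: fully open they stand 13 mm farther back than shut.
Start: joints at [0.908, 0.181, 1.607, -0, 1.354, -0.206], TCP at [0.254, 0.516, 0.405] pointing down, gripper open.
Joint ranges: [-2.99, 2.99], [-0.89, 2.07], [0.3, 2.58], [-1.14, 4.28], [0, 2.63], [-3.12, 3.12]. Speed limits (rad/s): [2.57, 2.57, 3.01, 3.14, 3.14, 3.14].

## Interface

Orientations are given as a unit quaternion [w, x, y, z].
In Python, from bench import get_obs, camera, get_calibration, hand_in gives the robot as it stands. The module is installed in compiled form; this text tells all that it offers.
- The arm moves only by the tool drive_tool, never from a script. Its argument "increments" is a list of rows, each a list of 2 entries, a list of its own where there are three numbers: the shift along the tool's x, y, z normalised to -1 to 1, where 1 is 250 mm, then the turn about the tool's z normalised to -1 to 1, where 1 is 90 degrees. A call has exactly 8 rows; each row is the pose to reach, as a shift and turn from the pose commanded when the call began, along the tool's axes at that moment; what a row does not reach only later rows make up. A row lasts 1/8 s, in which the tool goes at most 62.5 mm and 10.7 degrees, less where a joint would pass 70% of its speed; a pose out of reach is approached as far as the arm can. A call with a number of a shift or a turn outside -1 to 1 is refused whole. A call with a gripper value outside its range is refused whole. "claw" is the closure, from 0 (fully open) to 1 (shut), set as the call begins (left out, the last holds). The fingers move at their own pace and stop on an object; the grip force is fixed at half the most. Time passes only in rows, so rows that repeat a pose let the fingers close, or fill a call up. It gives the time, the measured TCP pose, the force and the opening at its end, in the units of the state.
- get_obs(): the state, without advancing time (a new reading comes with each control period).
- camera(name): name is "side" or "top" or "wrist"; returns the picture (420x560x3 uint8, blue, green, red); there is no depth.
- get_calibration(name): a dict with "K" (3x3 intrinsics, pixels), "k1" (the pictures are not rectified: a ray, as slopes to the right and down, at radius r is drawn at 1 + k1 r^2 times it, then the intrinsics apply), "origin" and "orientation" of the camera in the world. Camera axes: x right, y down, z forward; pixel columns grow to the right and rows downward; lengths in m; the calibration is good to about 2 mm. A picture is of the moment at which its call begins: read the wrist's pose just before it. get_calibration takes no time and is no camera call; for the wrist camera it gives the pose at the moment of the call.
- hand_in(): hands the job in, once; it reports no verdict.
The state is a dict: "time_s": time; "q": joint angles; "dq": joint speeds; "joint_efforts": joint torques, N m; "eef_pos": TCP position; "eef_rot": TCP orientation; "wrist_force": force on the tool from outside, world axes, zero at the start; "torque": the same for the moment, N m; "opening": opening from 0.0 (shut) to 1.0 (fully open).
Only numpy, scipy, OpenCV 4.12 (cv2) and the standard library are available. Lean on these libraries where they do the work, as an engineer would, in place of code of your own. Each camera call takes 0.05 s, during which the arm holds its last target. There are 200 camera calls.

## Task

Press the fume extractor's hatch fully shut, then turn the black handle on it clockwise (seen from above) about a quarter turn until it drops into its locked notch, and leave it there. Feel for the notch: ease the handle round without forcing it, do not push it on past the notch, and leave the tools and other things on the table where they are.

Things in the scene. Friction and masses are not known exactly. Their poses are not given: they have to be found in the camera images.
- extractor: Bench fume extractor: a grey steel box 300 x 300 mm, 105 mm high, fixed to the table. Origin: centre of its underside; x points from its front (slotted) face to its back, y to its left, z up. The hatch covers the front of its top; the rear deck carries a black pipe stub (52 mm wide, 35 mm tall) and a loose eraser.
- lid: The hatch: aluminium plate 240 (x) x 280 (y) x 8 mm. Origin: on its hinge line at its back edge, mid-width, at the plate's underside, 105 mm above the table. In its frame the plate spans x -240 to 0, y -140 to 140, z 0 to 8 mm. Shut: its z axis is vertical, solid stop. Starts ajar, front edge raised by 0.25 to 0.5 rad.
- lid_press (a point): Point on the hatch's upper face, at (-185, -90, 8) mm in the hatch's frame: a bare place to press. The hinge is stiff with friction: the hatch stays wherever it is left; 3 to 12 N down here moves it until it meets the solid stop at shut.
- boss_top (a point): Centre of the top of the fixed round dark steel boss (radius 33 mm, 8 mm proud of the plate) that carries the handle, at (-155, 0, 16) mm in the hatch's frame, on the handle's pivot axis.
- paddle: Fastener handle: black bar 14 mm wide, 14 mm thick, parallel to the hatch. Origin: on the pivot axis, mid-thickness; x along the bar to its free end 86 mm away, z out of the hatch. Starts unlocked, origin 28 mm above the hatch's underside (13 mm gap under the bar), pointing to the hatch's +y, or up to 1 rad from it; turns clockwise from above, free end going towards the hinge. Fingers must not load it over 35 N.
- paddle_push (a point): Point in the middle of the handle's bar, 60 mm from the pivot. Turning drags lightly (1 to 2 N here). Shortly before the notch, over some 0.4 rad, it rides up a cam by about 2.5 mm, taking 3 to 9 N here; past the crest the load vanishes as it springs ahead about 0.2 rad by itself and drops. Left short of the crest it is not locked.
- paddle_tip (a point): Free end of the handle, 86 mm from the pivot, mid-thickness. The turn to the notch is 1 to 1.85 rad from the start; the exact angle differs each time and cannot be seen. Locked: the whole handle sits 3 mm lower on the hatch than at the start (origin 25 mm above the hatch's underside). Pushed on, it meets the notch's steep far wall: 15 N or more at 60 mm drives it out again, unlocked.
- cutters: Bystander: loose side cutters, 130 mm long, red and black handles, flat on the table. Origin under the pivot.
- pliers: Bystander: loose pliers, 160 mm long, red and black handles, flat on the table. Origin under the pivot.
- pencil: Bystander: loose yellow pencil, 190 mm long, 8 mm thick, on the table beside the extractor. Origin under its middle.
- eraser: Bystander: loose white eraser 22 x 55 x 12 mm on the extractor's rear deck. Origin under its middle.
- tape_roll: Bystander: loose roll of paper tape, 90 mm across, 24 mm tall. Origin under its centre.
- glue_jar: Bystander: loose white jar, 64 mm across, 75 mm tall. Origin under its centre.
- ruler: Bystander: loose steel ruler 30 x 300 x 5 mm on the table beside the extractor. Origin under its middle.

How it is judged:
By the outcome, as a careful person would: the job done as asked, in the order asked, and still so for the second after the job is handed in, with the robot touching nothing.
It also fails if it takes over 54 s, if anything falls off the work surface, if the arm or the gripper's body presses on something with over 40 N, if the wrist force passes 120 N, or if a joint passes its speed limit or range.

## Working session

There is one attempt and no reset: what is moved stays moved. The work goes in short steps, Python scripts to look and compute and a tool call to move; the robot and the scene stay as the last step left them, time stands still between calls to the robot, and variables do not carry over. Pictures are saved under pics/ and viewed, on a budget of 10 in all, crops included, one or two more only if the job needs it, and the job is handed in when it is done.

Besides the shell and the picture viewer there is one more tool, called after "Emit:" as name(argument=value, ...) on one line, values as JSON. drive_tool: Moves the arm, as the interface text tells. Its arguments: {"type":"object","properties":{"increments":{"type":"array","items":{"type":"array"}},"claw":{"type":"number"}},"required":["increments"]}

```bash
mkdir -p pics
python3 - <<'E'
from bench import *
import cv2
for n in("top","side"):
    cv2.imwrite(f"pics/{n}0.png",camera(n)); c=get_calibration(n); print(n,c)
o=get_obs(); print(o["time_s"],o["eef_pos"],o["eef_rot"],o["wrist_force"],o["opening"])
E
```

```text
top {'K': array([[403.44931352,   0.        , 282.20830557],
       [  0.        , 403.44931352, 212.50012553],
       [  0.        ,   0.        ,   1.        ]]), 'k1': -0.045013711060209856, 'origin': array([0.38124962, 0.01266182, 1.13551912]), 'orientation': array([-0.05001405,  0.70776071, -0.70345232,  0.04157155])}
side {'K': array([[437.15447682,   0.        , 272.30198798],
       [  0.        , 437.15447682, 202.96889379],
       [  0.        ,   0.        ,   1.        ]]), 'k1': -0.04800798693693048, 'origin': array([ 0.16267819, -0.88830959,  0.96094352]), 'orientation': array([-0.41352423,  0.89280881, -0.1580836 ,  0.08306453])}
0.1 [0.25346127 0.51587679 0.4038822 ] [-3.40442557e-04  2.26445633e-01  9.74023490e-01 -7.08005219e-04] [-0.77263444 -0.53676689 -0.36076263] 1.0024522314232323
```

View pics/top0.png

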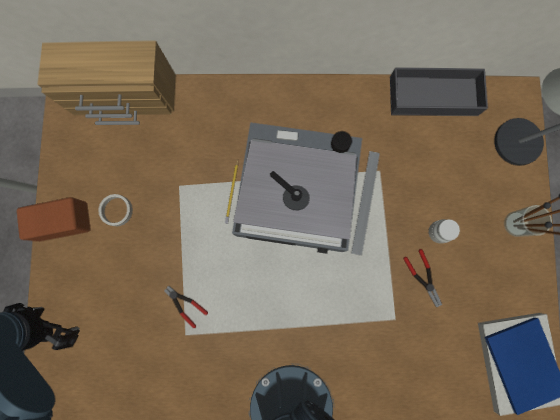

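View pics/side0.png

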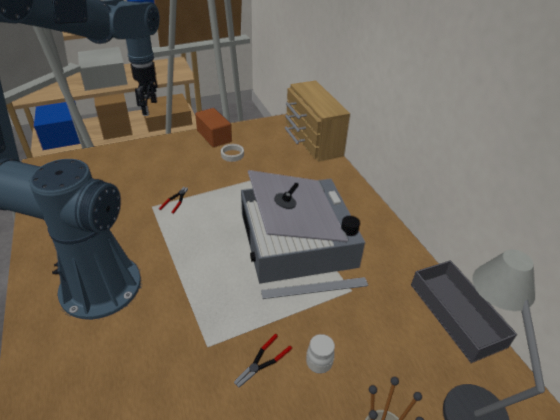

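```bash
python3 - <<'E'
import cv2,numpy as np
a=cv2.imread("pics/top0.png")[115:260,220:390]; b=cv2.imread("pics/side0.png")[160:290,230:380]
a=cv2.resize(a,(800,682)[:1]+(600,),interpolation=cv2.INTER_CUBIC) if 0 else cv2.resize(a,None,fx=2.35,fy=2.35*1.0,interpolation=cv2.INTER_CUBIC)
b=cv2.resize(b,None,fx=2.65,fy=2.65,interpolation=cv2.INTER_CUBIC)
h=max(a.shape[0],b.shape[0]); c=np.zeros((h,800,3),np.uint8); c[:a.shape[0],:a.shape[1]]=a; w=min(b.shape[1],800-400); c[:b.shape[0],400:400+w]=b[:,:w]
cv2.imwrite("pics/c1.png",c); print(a.shape,b.shape)
E
cat > h.py <<'E'
import numpy as np,cv2
from scipy.spatial.transform import Rotation as R
from bench import *
def rot(q): return R.from_quat(np.r_[q[1:],q[0]])
def ray(c,px):
    p=cv2.undistortPoints(np.array([[px]],float),c["K"],np.array([c["k1"],0,0,0]))[0,0]
    return np.array(c["origin"]),rot(c["orientation"]).apply(np.r_[p,1])
def plane(c,px,z):
    o,d=ray(c,px); return o+d*(z-o[2])/d[2]
def proj(c,P):
    v=rot(c["orientation"]).inv().apply(np.array(P)-c["origin"]); s=v[:2]/v[2]; s=s*(1+c["k1"]*(s@s)); return c["K"][:2,:2]@s+c["K"][:2,2]
def tri(c1,p1,c2,p2):
    o1,d1=ray(c1,p1);o2,d2=ray(c2,p2)
    t=np.linalg.lstsq(np.c_[d1,-d2],o2-o1,rcond=None)[0]; a=o1+t[0]*d1;b=o2+t[1]*d2
    return (a+b)/2,np.linalg.norm(a-b)
E
```

```text
(341, 400, 3) (344, 398, 3)
```

View pics/c1.png

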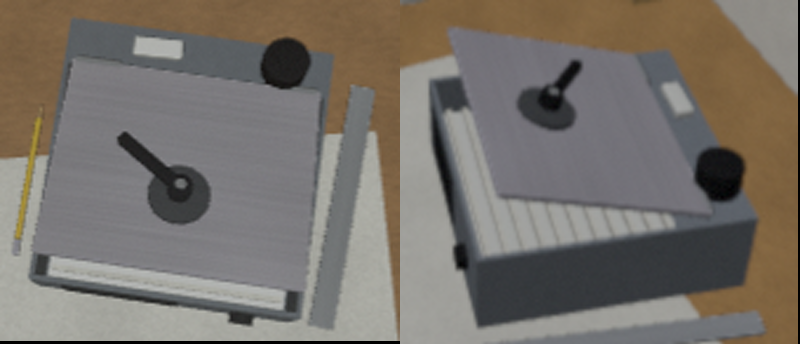

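Run:
```python
from h import *
T=get_calibration("top");S=get_calibration("side")
t=lambda u,v:(u/2.35+220-.3,v/2.35+115-.3); s=lambda u,v:((u-400)/2.65+230-.3,v/2.65+160-.3)
for n,a,b in [("HL",(76,59),(638,52)),("HR",(322,91),(712,214)),("FL",(36,252),(449,28)),("FR",(305,289),(500,195)),("piv",(180,184),(551,98)),("tip",(123,137),(577,64)),("boss",(179,194),(546,108))]:
    print(n,*tri(T,t(*a),S,s(*b)))
for n,p,z in [("boxBL",(72,19),.105),("boxBR",(332,54),.105),("boxFL",(30,280),.105),("boxFR",(300,320),.105),("HL",(76,59),.11),("HR",(322,91),.11)]: print(n,plane(T,t(*p),z))
```

```text
HL [0.70884104 0.1045279  0.11713549] 0.007329988876610351
HR [ 0.67054684 -0.16786243  0.11143035] 0.0014741773518458217
FL [0.48265029 0.13598962 0.1859823 ] 0.0016866200705403863
FR [ 0.44640943 -0.13502058  0.18131317] 1.9468255608967254e-05
piv [ 0.55236374 -0.00868566  0.17636675] 0.0030575239664031293
tip [0.60601984 0.05023318 0.165326  ] 0.001091629232658845
boss [ 0.545596   -0.00836288  0.16368498] 4.05323479713867e-06
boxBL [0.7559594  0.11196083 0.105     ]
boxBR [ 0.71604943 -0.18134721  0.105     ]
boxFL [0.45965368 0.15262851 0.105     ]
boxFR [ 0.41799745 -0.14095957  0.105     ]
HL [0.70742345 0.10612745 0.11      ]
HR [ 0.67168678 -0.1683602   0.11      ]
```

Emit:
drive_tool(increments=[[[-0.1, -0.09, 0], 0], [[-0.26, -0.23, 0], 0], [[-0.42, -0.38, 0], 0], [[-0.58, -0.53, 0], 0], [[-0.74, -0.68, 0], 0], [[-0.87, -0.79, 0], 0], [[-0.95, -0.87, 0], 0], [[-0.97, -0.88, 0], 0]], claw=1)

```text
time_s: 1.1
eef_pos: [0.3746, 0.2104, 0.4045]
eef_rot: [-0.0, 0.228, 0.974, -0.0]
wrist_force: [0.9, -0.4, 0.7]
opening: -0.001
```

Emit:
drive_tool(increments=[[[-0.1, -0.09, 0], -0.08], [[-0.26, -0.23, 0], -0.19], [[-0.42, -0.38, 0], -0.3], [[-0.58, -0.53, 0], -0.41], [[-0.74, -0.68, 0], -0.52], [[-0.87, -0.79, 0.05], -0.63], [[-0.95, -0.87, 0.1], -0.74], [[-0.97, -0.88, 0.14], -0.81]])

```text
time_s: 2.1
eef_pos: [0.4955, -0.0938, 0.3687]
eef_rot: [-0.0, -0.398, 0.917, 0.0]
wrist_force: [0.2, 0.7, 0.6]
opening: -0.002
```

Emit:
drive_tool(increments=[[[0, 0, 0.05], 0], [[0, 0, 0.09], 0], [[0, 0, 0.13], 0], [[0, 0, 0.17], 0], [[0, 0, 0.21], 0], [[0, 0, 0.25], 0], [[0, 0, 0.28], 0], [[0, 0, 0.3], 0]])

```text
time_s: 3.1
eef_pos: [0.4947, -0.0928, 0.294]
eef_rot: [-0.0, -0.396, 0.918, 0.0]
wrist_force: [-1.1, 0.2, 2.6]
opening: 0.0
```

Emit:
drive_tool(increments=[[[0, 0, 0.005], 0], [[0, 0, 0.01], 0], [[0, 0, 0.015], 0], [[0, 0, 0.018], 0], [[0, 0, 0.021], 0], [[0, 0, 0.024], 0], [[0, 0, 0.024], 0], [[0, 0, 0.024], 0]])

```text
time_s: 4.1
eef_pos: [0.4949, -0.0928, 0.2886]
eef_rot: [0.0, -0.397, 0.918, -0.0]
wrist_force: [-0.9, 0.2, -0.6]
opening: 0.004
```

Emit:
drive_tool(increments=[[[0, 0, 0.003], 0], [[0, 0, 0.006], 0], [[0, 0, 0.009], 0], [[0, 0, 0.012], 0], [[0, 0, 0.014], 0], [[0, 0, 0.016], 0], [[0, 0, 0.016], 0], [[0, 0, 0.016], 0]])

```text
time_s: 5.1
eef_pos: [0.4949, -0.0928, 0.2863]
eef_rot: [-0.0, -0.397, 0.918, -0.0]
wrist_force: [-6.4, 2.4, 17.5]
opening: -0.0
```

Emit:
drive_tool(increments=[[[0, 0, 0.008], 0], [[0, 0, 0.008], 0], [[0, 0, -0.1], 0], [[0, 0, -0.22], 0], [[0, 0.05, -0.36], 0], [[-0.2, 0.15, -0.36], 0], [[-0.42, 0.25, -0.36], 0], [[-0.59, 0.29, -0.36], 0]])

```text
time_s: 6.1
eef_pos: [0.5433, 0.0666, 0.3748]
eef_rot: [0.0, -0.397, 0.918, -0.0]
wrist_force: [0.6, -1.5, 0.3]
opening: 0.002
```

Run:
```python
from h import *
import numpy as np
o=get_obs(); c=get_calibration("wrist"); a=camera("wrist"); b=camera("side"); t=camera("top"); np.save("w1.npy",c,allow_pickle=True)
cv2.imwrite("pics/w1.png",a);cv2.imwrite("pics/s1.png",b);cv2.imwrite("pics/t1.png",t)
print(o["eef_pos"],o["wrist_force"]); print(c["origin"])
P=(.5354,-.0093,.14); print(proj(c,P),proj(get_calibration("side"),P),proj(get_calibration("top"),P))
b=b[160:290,230:380]; b=cv2.resize(b,(240,208),interpolation=cv2.INTER_CUBIC)
C=np.zeros((420,800,3),np.uint8);C[:,:560]=a;C[:208,560:]=b
C[210:420,560:]=cv2.resize(t[115:260,220:386],(240,210),interpolation=cv2.INTER_CUBIC)
cv2.imwrite("pics/c2.png",C)
```

```text
[0.5433195  0.06656222 0.37475798] [ 0.56282043 -1.52897471  0.30725586]
[0.49618447 0.01673242 0.34370388]
[210.40314422 130.39995453] [281.33345373 207.72128984] [296.02664841 202.8693066 ]
```

View pics/c2.png

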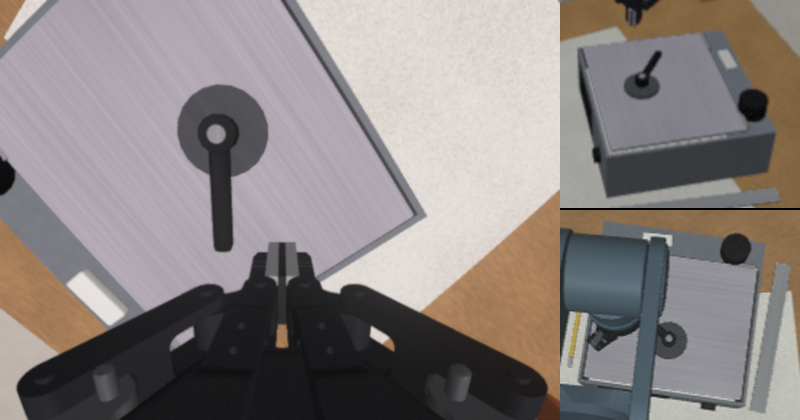

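Run:
```python
from h import *
c=get_calibration("wrist")
p=plane(c,(216,132),.142);b=plane(c,(223,131),.121);t=plane(c,(223.5,251),.14);print(p,b,t)
for q in(p,b): print(np.hypot(*(t-q)[:2]),np.arctan2(*(t-q)[1::-1]))
print(proj(c,[.5433,.0666,.202]), get_obs()["q"])
```

```text
[ 0.53321262 -0.00626857  0.142     ] [ 0.53290078 -0.00566057  0.121     ] [0.5907462  0.05550622 0.14      ]
0.0844170456154668 0.8209314581410487
0.08418710843939783 0.8132986613918245
[281.72157037 258.47477388] [-9.58190802e-02  1.49174010e-01  1.70716942e+00  1.35809604e-04
  1.28544156e+00 -2.48552633e+00]
```

Emit:
drive_tool(increments=[[[0, 0, 0.08], 0], [[0, 0, 0.18], 0], [[0, 0, 0.26], 0], [[0, 0, 0.31], 0], [[0, 0, 0.335], 0], [[0, -0.02, 0.335], 0], [[0, -0.05, 0.335], 0], [[0, -0.068, 0.335], 0]])

```text
time_s: 7.25
eef_pos: [0.5563, 0.0522, 0.2917]
eef_rot: [0.001, -0.396, 0.918, -0.0]
wrist_force: [0.2, -0.3, 0.7]
opening: 0.001
```

Run:
```python
from h import *
a=camera("wrist"); cv2.imwrite("pics/w2.png",a);o=get_obs();print(o["eef_pos"],o["wrist_force"],o["torque"])
c=get_calibration("wrist");print(proj(c,[.533,-.006,.142]))
```

```text
[0.55647318 0.05190816 0.29163152] [-0.19976863 -0.59983428  1.77278052] [-0.01901419  0.02331636 -0.01842057]
[222.53915619 145.46983196]
```

View pics/w2.png

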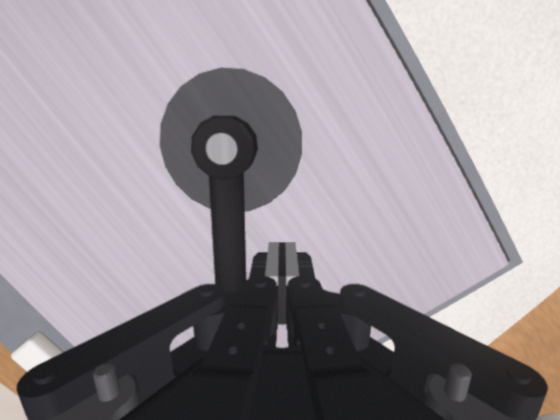

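Emit:
drive_tool(increments=[[[0, -0.014, 0], 0], [[0, -0.028, 0], 0], [[-0.003, -0.043, 0], 0.038], [[-0.006, -0.058, 0], 0.076], [[-0.008, -0.073, 0], 0.115], [[-0.01, -0.088, 0], 0.153], [[-0.01, -0.102, 0], 0.191], [[-0.01, -0.102, 0], 0.191]])

```text
time_s: 8.3
eef_pos: [0.5758, 0.0371, 0.2908]
eef_rot: [-0.0, -0.255, 0.967, 0.0]
wrist_force: [0.5, 1.4, 0.9]
opening: 0.002
```

```bash
cat > st.py <<'E'
from h import *
c=get_calibration("wrist"); a=camera("wrist");o=get_obs()
q=o["eef_rot"];x=rot(q).as_matrix()[:2,0];y=rot(q).as_matrix()[:2,1]
p=np.array([.533,-.006]);d=np.array(o["eef_pos"][:2])-p;f=np.array(o["wrist_force"])
print("t",round(o["time_s"],2),"tool ang",np.arctan2(-x[1],-x[0]).round(3),"rad",(-d@x).round(4),"tang",(d@y).round(4),"F rad/tan/z",(-f[:2]@x).round(2),(f[:2]@y).round(2),f[2].round(2),"Tq",np.round(o["torque"],2))
# bar bearing: dark pixels on an arc of 25..38 mm about the pivot, projected at z=.139
th=np.linspace(-1.6,1.6,321);best=[]
for r in(.036,.040,.044):
  for t in th:
    u=proj(c,[p[0]+r*np.cos(t),p[1]+r*np.sin(t),.139]);i,j=int(round(u[1])),int(round(u[0]))
    if 0<=i<235 and 0<=j<560 and a[i,j].max()<60: best.append(t)
print("bar",np.median(best).round(3) if best else None,len(best))
cv2.imwrite("pics/last.png",a)
E
python3 st.py
```

```text
t 8.35 tool ang 0.517 rad 0.0585 tang 0.0164 F rad/tan/z 1.08 0.31 0.22 Tq [ 0.11  0.06 -0.03]
bar 0.47 35
```

Emit:
drive_tool(increments=[[[-0.003, -0.01, 0], 0.027], [[-0.005, -0.02, 0], 0.053], [[-0.008, -0.031, 0], 0.08], [[-0.01, -0.041, 0], 0.106], [[-0.012, -0.051, 0], 0.133], [[-0.013, -0.061, 0], 0.159], [[-0.013, -0.061, 0], 0.159], [[-0.013, -0.061, 0], 0.159]])

```text
time_s: 9.35
eef_pos: [0.586, 0.0254, 0.2909]
eef_rot: [-0.0, -0.133, 0.991, -0.0]
wrist_force: [-0.9, 0.4, 0.4]
opening: -0.0
```

```bash
python3 st.py
```

```text
t 9.4 tool ang 0.267 rad 0.0595 tang 0.0163 F rad/tan/z -0.81 1.45 0.36 Tq [ 0.13  0.09 -0.02]
bar 0.225 36
```

Emit:
drive_tool(increments=[[[-0.001, -0.006, 0], 0.015], [[-0.002, -0.012, 0], 0.031], [[-0.004, -0.017, 0], 0.046], [[-0.005, -0.023, 0], 0.061], [[-0.006, -0.029, 0], 0.076], [[-0.006, -0.029, 0], 0.076], [[-0.006, -0.029, 0], 0.076], [[-0.006, -0.029, 0], 0.076]])

```text
time_s: 10.4
eef_pos: [0.5893, 0.0199, 0.291]
eef_rot: [-0.0, -0.073, 0.997, 0.001]
wrist_force: [-1.3, 8.0, 2.5]
opening: -0.007
```

```bash
python3 st.py
```

```text
t 10.45 tool ang 0.146 rad 0.0595 tang 0.0174 F rad/tan/z -0.71 8.57 3.41 Tq [ 1.18  0.26 -0.05]
bar 0.14 37
```

Emit:
drive_tool(increments=[[[-0.001, -0.005, 0], 0.013], [[-0.002, -0.01, 0], 0.026], [[-0.003, -0.015, 0], 0.038], [[-0.004, -0.02, 0], 0.051], [[-0.005, -0.0245, 0], 0.064], [[-0.005, -0.0245, 0], 0.064], [[-0.005, -0.0245, 0], 0.064], [[-0.005, -0.0245, 0], 0.064]])

```text
time_s: 11.45
eef_pos: [0.5916, 0.0144, 0.2915]
eef_rot: [0.0, -0.023, 1.0, 0.002]
wrist_force: [-2.0, 10.0, 4.1]
opening: 0.005
```

```bash
python3 st.py
```

```text
t 11.5 tool ang 0.046 rad 0.0595 tang 0.0177 F rad/tan/z -1.09 10.19 3.73 Tq [ 1.49  0.23 -0.01]
bar 0.05 37
```

Emit:
drive_tool(increments=[[[-0.001, -0.005, 0], 0.013], [[-0.002, -0.01, 0], 0.026], [[-0.003, -0.015, 0], 0.038], [[-0.004, -0.02, 0], 0.051], [[-0.005, -0.0245, 0], 0.064], [[-0.005, -0.0245, 0], 0.064], [[-0.005, -0.0245, 0], 0.064], [[-0.005, -0.0245, 0], 0.064]])

```text
time_s: 12.5
eef_pos: [0.5936, 0.0073, 0.2919]
eef_rot: [0.001, 0.028, 1.0, 0.0]
wrist_force: [0.4, 4.2, 4.3]
opening: -0.003
```

```bash
python3 st.py
```

```text
t 12.55 tool ang -0.055 rad 0.0598 tang 0.0166 F rad/tan/z -1.05 5.52 4.74 Tq [ 0.78  0.08 -0.06]
bar -0.085 36
```

Emit:
drive_tool(increments=[[[-0.001, -0.004, 0], 0.01], [[-0.002, -0.008, 0], 0.019], [[-0.002, -0.011, 0], 0.028], [[-0.003, -0.015, 0], 0.038], [[-0.003, -0.015, 0], 0.038], [[-0.003, -0.015, 0], 0.038], [[-0.003, -0.015, 0], 0.038], [[-0.003, -0.015, 0], 0.038]])

```text
time_s: 13.55
eef_pos: [0.5937, 0.003, 0.2909]
eef_rot: [-0.0, 0.057, 0.998, -0.0]
wrist_force: [-0.7, 0.0, 0.1]
opening: -0.003
```

```bash
python3 st.py
```

```text
t 13.6 tool ang -0.114 rad 0.0593 tang 0.0159 F rad/tan/z 1.36 0.19 0.2 Tq [-0.03 -0.05 -0.03]
bar -0.2 35
```

View pics/last.png

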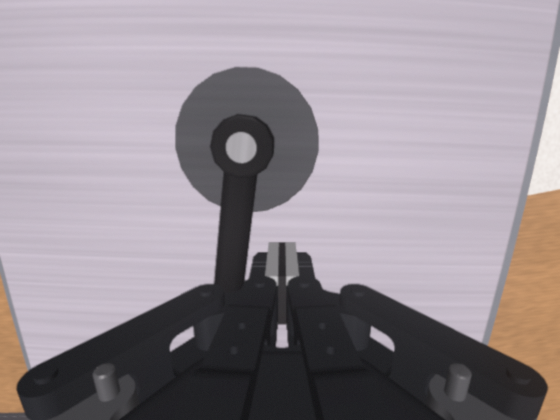

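Emit:
drive_tool(increments=[[[0, 0.03, 0], 0], [[0, 0.08, 0], 0], [[0, 0.12, 0], 0], [[0, 0.12, -0.08], 0], [[0, 0.12, -0.18], 0], [[0, 0.12, -0.28], 0], [[0, 0.12, -0.34], 0], [[0, 0.12, -0.34], 0]])

```text
time_s: 14.6
eef_pos: [0.5975, 0.0328, 0.378]
eef_rot: [0.002, 0.057, 0.998, -0.0]
wrist_force: [-0.1, -0.6, -0.3]
opening: -0.002
```

Run:
```python
from h import *
c=get_calibration("wrist");a=camera("wrist");s=camera("side");o=get_obs();print(o["time_s"],o["eef_pos"],o["wrist_force"])
cv2.imwrite("pics/w3.png",a);cv2.imwrite("pics/s3.png",s)
C=np.zeros((420,800,3),np.uint8);C[:,:560]=a
C[:208,560:]=cv2.resize(s[160:290,230:380],(240,208),interpolation=cv2.INTER_CUBIC)
s1=cv2.imread("pics/s1.png");C[210:418,560:]=cv2.resize(s1[160:290,230:380],(240,208),interpolation=cv2.INTER_CUBIC)
cv2.imwrite("pics/c3.png",C)
for z in(.126+.016,.139):print(z,proj(c,[.533,-.006,z]))
```

```text
14.7 [0.5968548  0.03283505 0.37545947] [ 0.45635368  0.87485827 -0.55725797]
0.14200000000000002 [210.38057906 131.98876695]
0.139 [211.39138092 131.7724615 ]
```

View pics/c3.png

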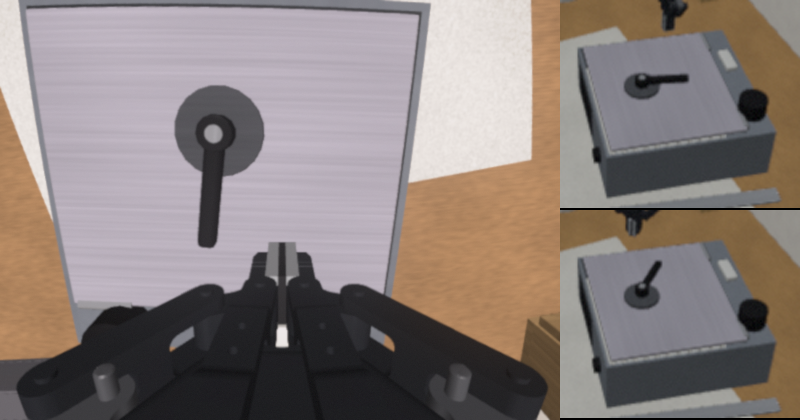

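Run:
```python
from h import *
c=get_calibration("wrist")
for z in(.137,.140):
  p=plane(c,(213,132),z+.002);t=plane(c,(207,247.5),z);print(z,p,t,np.hypot(*(t-p)[:2]),np.arctan2(t[1]-p[1],t[0]-p[0]))
# sub-pixel bright pivot cap and dark bar extents in both pictures
for n in("w1","w3"):
  a=cv2.imread(f"pics/{n}.png");g=a.max(2)
  m=(g<62).astype(np.uint8);m[255:]=0;m[:,248:]=0;m[:90]=0;m[:,:170]=0
  k,l,s,_=cv2.connectedComponentsWithStats(m);i=1+s[1:,4].argmax();ys,xs=np.where(l==i)
  w=[(xs[ys==y].max()-xs[ys==y].min()+1) for y in range(165,240)]
  b=((g>120)&(l==0)).astype(np.uint8);b[:120]=0;b[146:]=0;b[:,:203]=0;b[:,228:]=0
  yy,xx=np.where(b);print(n,s[i],"width",np.mean(w),"cap",xx.mean(),yy.mean(),len(xx),"tip y",ys.max(),xs[ys==ys.max()].mean())
```

```text
0.137 [ 0.53158797 -0.00422968  0.139     ] [ 0.6132781  -0.02360221  0.137     ] 0.08395577171456636 -0.2328451089222973
0.14 [ 0.53153865 -0.00355977  0.142     ] [ 0.61204831 -0.0226587   0.14      ] 0.08274402934267897 -0.23291970511113047
w1 [ 198  114   41  137 2816] width 19.0 cap 215.65625 133.5703125 256 tip y 250 222.5
w3 [ 196  114   40  133 2614] width 18.226666666666667 cap 212.84146341463415 133.39430894308944 246 tip y 246 208.5
```

```bash
python3 -c "
from bench import *
o=get_obs();print(o['time_s'],o['wrist_force']);print(hand_in())"
```

```text
14.7 [ 0.45635368  0.87485827 -0.55725797]
the job is handed in; nothing more can be done
None
```

The hatch is shut and the handle is turned clockwise into its locked notch. I handed the job in at 14.7 s, with the fingers lifted clear. `hand_in()` reports no verdict, so this rests on my own checks.

- **Hatch:** I pressed it down with the closed fingertips until it met the solid stop. The force was 17.5 N with the tip at z ≈ 0.113 m, the height of the hatch's top face when shut. The pictures afterwards show it flush.
- **Handle:** I eased it round in small steps. The load at the handle was:
  - about 1.5 N of light drag at first;
  - 8.6 to 10.2 N on the cam, slightly above the 9 N given but far below the 35 N limit;
  - 5.5 N near the crest, then about 0 as the handle sprang ahead of the finger.

  I stopped pushing at that point and backed off.
- **Last picture:** The handle had turned about 1.05 rad from its start, within the expected 1 to 1.85 rad. Its apparent length and width had shrunk by about the amount a 3 mm drop would give. That height check is coarse, good to about a millimetre or two.
- **One disagreement:** My automatic angle reading while the finger was still in place showed a smaller spring (bar at -0.20 rad). The clear view after backing off gave -0.23 rad, which fits the notch better.
- **Other things on the table:** The arm never went near the tools or other loose items. I did not measure their positions again afterwards.

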